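# Stand the seasonings in their matching saucers

## Robot

A 7-joint arm with a two-finger parallel gripper is mounted at the origin on a cart in front of the work surface, level with it; the furniture and walls round the work are solid. World frame = base frame: x ahead of the robot, y to its left, z up, the work surface at z = 0. Lengths are in m, angles in rad, forces in N, time in s.
With the tool pointing down it reaches from about 0.4 to 0.85 m from the base axis. Payload 4.5 kg.
Tool frame: the origin (TCP) lies midway between the tips of the shut fingers; the grasp point (between the pads) lies 19 mm behind it (pinch_z is the distance from the TCP to the grasp point, in m); z points along the fingers, y is the line along which they close (so a half turn about z gives the same grasp; the last joint's range is limited). The gripper opens to 85 mm and grips with 20 to 120 N. Pads are 22 mm wide; open, the fingers measure 114 mm over their backs; the gripper's body (76 mm by 85 mm) begins 54 mm behind the grasp point. The pads swing forward as they close: fully open they stand 13 mm farther back than shut.
Start: joints at [1.223, 0.689, -0.195, 1.565, 0.157, 0.902, -0.215], TCP at [0.233, -0.58, 0.231] pointing down, gripper open.
Joint ranges: [-3.01, 3.01], [-0.46, 2.08], [-1.47, 1.51], [0.13, 2.56], [-1, 4.14], [0.04, 2.09], [-2.66, 2.66]. Speed limits (rad/s): [2.57, 2.57, 3.14, 3.14, 3.14, 3.14, 3.14].

## Interface

Orientations are given as [roll, pitch, yaw] about the fixed x, y, z axes, in that order (R = Rz(yaw) Ry(pitch) Rx(roll)).
In Python, from station import state, capture, close_job, pinch_z gives the robot as it stands. The module is installed in compiled form; this text tells all that it offers.
- The arm moves only by the tool arm_command, never from a script. Its argument "rows" is a list of rows, each an object with "linear": the shift along the tool's x, y, z as a fraction of full scale, a list of three; "twist": the turn about the tool's z as a fraction of full scale. In form: [{"linear": [dx, dy, dz], "twist": twist}, ...]. A call has exactly 8 rows; each row is the pose to reach, as a shift and turn from the pose commanded when the call began, along the tool's axes at that moment, turning the shorter way round; what a row does not reach only later rows make up. Full scale, the value 1, is 100 mm for a shift and 2 pi rad for a turn. A row lasts 1/8 s, in which the tool goes at most 62.5 mm and 10.7 degrees, less where a joint would pass 70% of its speed; a pose out of reach is approached as far as the arm can. A call with a number of a shift or a turn outside -1 to 1 is refused whole. A call with a gripper value outside its range is refused whole. "hand" is the gripper's target within -1 to 1 (fully open at 1, half-way at 0, shut at -1), set as the call begins (left out, the last holds). The fingers move at their own pace and stop on an object; "newtons" is the grip in N (left out, the last holds). Time passes only in rows, so rows that repeat a pose let the fingers close, or fill a call up. It gives the time, the measured TCP pose, the force, the opening and the grip force at its end, in the units of the state.
- state(): the state, without advancing time (a new reading comes with each control period).
- capture(name): name is "scene" or "top" or "wrist"; returns a dict with "frame" (400x640x3 uint8, blue, green, red), "camera_matrix" (3x3 intrinsics, pixels), "position" and "rotation" of the camera in the world; the wrist camera has in their place "mount" (4x4, takes a point from camera to tool coordinates, whose origin is the TCP and whose axes are the flange's). Camera axes: x right, y up, looking along -z (the intrinsics and any distortion apply to the point x, -y, -z); pixel columns grow to the right and rows downward; lengths in m; the calibration is good to about 2 mm. A picture is of the moment at which its call begins: read the wrist's pose just before it. There is no depth.
- close_job(): hands the job in; it is judged then, once.
The state is a dict: "time": time; "joint_pos": joint angles; "joint_velocities": joint speeds; "tau": joint torques, N m; "eef_pos": TCP position; "tcp_rot": TCP orientation; "contact_force": force on the tool from outside, world axes, zero at the start; "moment": the same for the moment, N m; "gripper_width": finger opening in m; "grasp_force": force on a finger pad.
Only numpy, scipy, OpenCV 4.12 (cv2) and the standard library are available. Lean on these libraries where they do the work, as an engineer would, in place of code of your own. Each camera call takes 0.05 s, during which the arm holds its last target. There are 200 camera calls.

## Task

Put the seasonings away: stand each of the three spice jars that are mixed in among the saucers upright in the saucer whose floor has the colour of the jar's lid (white, red, black), and the wooden pepper mill in the larger dark wood saucer. Each must stand flat on the saucer's floor, inside the rim; keep them upright on the way, and leave the green tin and the blue mug where they are.

Things in the scene. Friction and masses are not known exactly. Their poses are not given: they have to be found in the camera images.
- white_jar_center (a point): Round upright spice jar with a label and a white (with a green disc on its top) lid, 41 mm across and 96 mm tall, 0.08 to 0.16 kg, closed and rigid, its lid (the top 20 mm) fixed and as wide as the body, loose on the worktop. The point is its centre, half-way up on its axis; z runs up its axis. Similar small jars at the far right end of the worktop belong to the room and have no part in this.
- red_jar_center (a point): Round upright spice jar with a label and a red lid, 41 mm across and 105 mm tall, 0.08 to 0.16 kg, closed and rigid, its lid (the top 20 mm) fixed and as wide as the body, loose on the worktop. The point is its centre, half-way up on its axis; z runs up its axis. Similar small jars at the far right end of the worktop belong to the room and have no part in this.
- black_jar_center (a point): Round upright spice jar with a label and a black lid, 41 mm across and 105 mm tall, 0.08 to 0.16 kg, closed and rigid, its lid (the top 20 mm) fixed and as wide as the body, loose on the worktop. The point is its centre, half-way up on its axis; z runs up its axis. Similar small jars at the far right end of the worktop belong to the room and have no part in this.
- mill_center (a point): Turned brown wooden pepper mill with a waisted body and a small metal knob on top, 58 mm across at its widest and 170 mm tall; its round head, from 123 to 159 mm above the foot, is 49 mm across, fixed, and good to grip; above it the knob is 12 mm across, 0.13 to 0.25 kg, loose and standing on the worktop. The point is its centre, half-way up on its axis; z runs up its axis.
- white_saucer_floor (a point): Round beech-wood saucer fixed to the worktop, its floor inlaid in white: 80 mm across outside, rim 7 mm wide and 9 mm high, recess 66 mm across, floor 4 mm above the worktop. The point is the centre of the recess floor.
- red_saucer_floor (a point): Round beech-wood saucer fixed to the worktop, its floor inlaid in red: 80 mm across outside, rim 7 mm wide and 9 mm high, recess 66 mm across, floor 4 mm above the worktop. The point is the centre of the recess floor.
- black_saucer_floor (a point): Round beech-wood saucer fixed to the worktop, its floor inlaid in black: 80 mm across outside, rim 7 mm wide and 9 mm high, recess 66 mm across, floor 4 mm above the worktop. The point is the centre of the recess floor.
- mill_saucer_floor (a point): The larger, plain saucer of dark brown wood, fixed to the worktop, without coloured inlay: 96 mm across outside, rim 7 mm wide and 9 mm high, recess 82 mm across, floor 4 mm above the worktop. The point is the centre of the recess floor.
- green_tin_center (a point): Bystander: tin with green and gold label, 75 mm across, 110 mm tall, 0.48 kg, standing loose somewhere among the jars and saucers; to be left where it is. The point is its centre, half-way up.
- blue_mug_center (a point): Bystander: plain blue mug, 82 mm across without its handle, 92 mm tall, standing loose to the far left of the jars; to be left where it is. The point is its centre, half-way up.
Not all that is in view belongs to the job. Leave any orange or purple look-alike of the part that bears red_saucer_floor alone. What is shaped like the part that bears mill_center but purple is not meant.

How it is judged:
At the end, for the whole second after the job is handed in: Each spice jar stands in the saucer with its lid's colour and the mill in the dark wood saucer: axis within 15 mm of the saucer's centre, its foot on the saucer floor within 3 mm, within 0.06 rad of upright, at rest; nothing held (horizontal distance between white_jar_center and white_saucer_floor below 0.015 m and z of white_jar_center in the frame of white_saucer_floor between 0.045 and 0.051 m and angle between each of white_jar_center, red_jar_center, black_jar_center, mill_center's own z axis and vertical below 0.06 rad and linear speed of each of white_jar, red_jar, black_jar, mill below 0.02 m/s and horizontal distance between red_jar_center and red_saucer_floor below 0.015 m and z of red_jar_center in the frame of red_saucer_floor between 0.0495 and 0.0555 m and horizontal distance between black_jar_center and black_saucer_floor below 0.015 m and z of black_jar_center in the frame of black_saucer_floor between 0.0495 and 0.0555 m and horizontal distance between mill_center and mill_saucer_floor below 0.015 m and z of mill_center in the frame of mill_saucer_floor between 0.082 and 0.088 m); the robot touches nothing.
It fails at once if a spice jar or the mill is tipped over (angle between any of white_jar_center, red_jar_center, black_jar_center, mill_center's own z axis and vertical above 0.7 rad).
It fails at once if the green tin is pushed away or knocked over (distance of green_tin_center from where it was at the start of the episode above 0.02 m).
It fails at once if the blue mug is pushed away or knocked over (distance of blue_mug_center from where it was at the start of the episode above 0.02 m).
It also fails if it takes over 112 s, if anything falls off the work surface, if the arm or the gripper's body presses on something with over 40 N, if the wrist force passes 120 N, or if a joint passes its speed limit or range.

## Working session

There is one attempt and no reset: what is moved stays moved. The work goes in short steps, Python scripts to look and compute and a tool call to move; the robot and the scene stay as the last step left them, time stands still between calls to the robot, and variables do not carry over. Pictures are saved under pics/ and viewed, at most 14 in all, crops included, and the job is handed in when it is done.

Besides the shell and the picture viewer there is one more tool, called after ">>>" by a JSON object that holds its "fn" and its "kwargs", one argument or row to a line. arm_command: Moves the arm, as the interface text tells. Shift numbers are shares of 100 mm and turn numbers shares of 2 pi rad, none past 1 either way. Its arguments: {"type":"object","properties":{"rows":{"type":"array","items":{"type":"object","properties":{"linear":{"type":"array","items":{"type":"number"}},"twist":{"type":"number"}}}},"hand":{"type":"number"},"newtons":{"type":"number"}},"required":["rows"]}

```bash
mkdir -p pics
python3 - <<'E'
from station import state,capture,pinch_z
import cv2,pickle
print(state(),pinch_z)
d={}
for n in("scene","top"):
    c=capture(n);d[n]=c;cv2.imwrite(f"pics/{n}0.png",c["frame"])
    print(n,c["camera_matrix"],c["position"],c["rotation"],[k for k in c])
c=capture("wrist");print(c["mount"],c["camera_matrix"])
pickle.dump(d,open("d0.pkl","wb"))
E
```

```text
{'time': 0.0, 'joint_pos': array([ 1.22279205,  0.6900001 , -0.19449334,  1.56632336,  0.15731625,
        0.90250886, -0.21505369]), 'joint_velocities': array([ 0.00071292,  0.00048154, -0.00114317, -0.00079328, -0.00067993,
       -0.00045045, -0.0011758 ]), 'tau': array([-3.06001702e-04, -5.39604807e+01, -1.26631077e+00, -1.58545446e+01,
        9.18514619e-03,  9.23670275e-03, -7.54302647e-06]), 'eef_pos': array([ 0.23257144, -0.57942614,  0.23047898]), 'tcp_rot': array([-3.13975183e+00,  1.58589204e-04,  3.81926739e-01]), 'contact_force': array([ 0.92604934, -0.30562188,  0.2662216 ]), 'moment': array([0.03228395, 0.00280966, 0.03162036]), 'grasp_force': 0.0, 'gripper_width': 0.08545993418475499} 0.0187
scene [[515.8254823    0.         318.66393355]
 [  0.         515.8254823  198.57963997]
 [  0.           0.           1.        ]] [-0.79692614 -0.70748842  1.12714088] [ 0.97127594  0.0122474  -1.08592257] ['frame', 'camera_matrix', 'position', 'rotation']
top [[395.21943353   0.         317.07079927]
 [  0.         395.21943353 200.98601756]
 [  0.           0.           1.        ]] [0.34879277 0.01335129 1.21387186] [ 0.19168855  0.02720492 -1.56538789] ['frame', 'camera_matrix', 'position', 'rotation']
[[-3.21632008e-04  9.55577058e-01  2.94741212e-01  7.44433573e-02]
 [ 9.99999806e-01  1.50378331e-04  6.03695224e-04  7.29149662e-04]
 [ 5.32554614e-04  2.94741349e-01 -9.55576922e-01 -1.42255478e-01]
 [ 0.00000000e+00  0.00000000e+00  0.00000000e+00  1.00000000e+00]] [[313.46409425   0.         319.64796799]
 [  0.         313.46409425 201.89505717]
 [  0.           0.           1.        ]]
```

View pics/scene0.png

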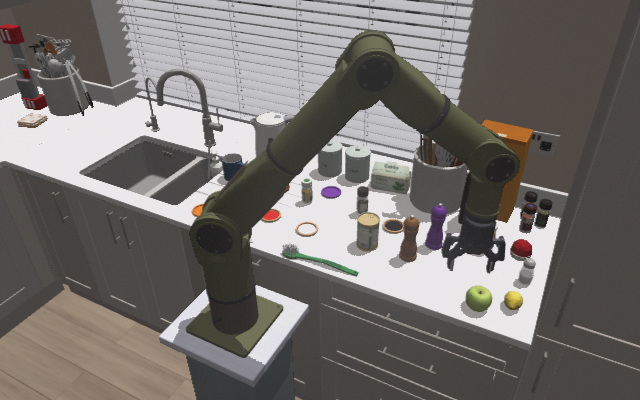

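View pics/top0.png

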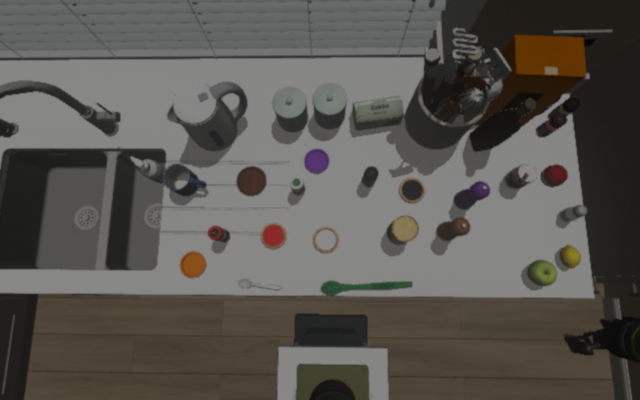

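The top view shows red jar (215,232), white (297,184), black (371,175), mill head (460,226). It also shows the red saucer (274,236), white (326,239), black (412,190) and dark wood (251,181). The tin is at (404,230) and the mug at (185,180). Next I'll enlarge the region for measuring.

```bash
cat > h.py <<'E'
import numpy as np,cv2
from scipy.spatial.transform import Rotation as R
def ray(c,uv,z):
    K=c["camera_matrix"];M=R.from_euler("xyz",c["rotation"]).as_matrix()
    p=np.array([(uv[0]-K[0,2])/K[0,0],-(uv[1]-K[1,2])/K[1,1],-1]);d=M@p
    o=np.array(c["position"]);return o+d*(z-o[2])/d[2]
def proj(c,P):
    K=c["camera_matrix"];M=R.from_euler("xyz",c["rotation"]).as_matrix()
    q=M.T@(np.array(P)-c["position"]);return K[0,0]*q[0]/-q[2]+K[0,2],K[1,1]*-q[1]/-q[2]+K[1,2]
E
python3 - <<'E'
import pickle;from h import *
d=pickle.load(open("d0.pkl","rb"));c=d["top"];f=c["frame"]
cv2.imwrite("pics/a.png",cv2.convertScaleAbs(cv2.resize(f[150:290,170:330],None,fx=5,fy=4.0*1.07,interpolation=cv2.INTER_CUBIC),alpha=1.5))
cv2.imwrite("pics/b.png",cv2.convertScaleAbs(cv2.resize(f[150:270,340:500],None,fx=5,fy=5,interpolation=cv2.INTER_CUBIC),alpha=1.5))
for n,uv,z in [("redS",(274,236),.006),("whiteS",(326,239),.006),("blackS",(412,190),.006),("millS",(251,181),.006),("redJ",(215,232),.105),("whiteJ",(297,184),.096),("blackJ",(371,175),.105),("mill",(460,226),.15),("tin",(404,229),.11),("mug",(185,180),.092)]:
    P=ray(c,uv,z);print(n,P.round(4),np.hypot(*P[:2]).round(3),proj(d["scene"],P))
hsv=cv2.cvtColor(f,cv2.COLOR_BGR2HSV)
for uv in [(274,236),(326,239),(412,190),(251,181),(215,232),(297,184),(371,175),(460,226)]:print(uv,hsv[uv[1],uv[0]])
E
```

```text
redS [0.4736 0.1792 0.006 ] 0.506 (np.float64(270.2626961398165), np.float64(214.8584385309453))
whiteS [0.4648 0.0196 0.006 ] 0.465 (np.float64(307.0169855822929), np.float64(228.11694515564054))
blackS [ 0.618  -0.2477  0.006 ] 0.666 (np.float64(393.29782447146476), np.float64(225.40606801122732))
millS [0.6474 0.2567 0.006 ] 0.696 (np.float64(277.06835551341385), np.float64(186.75126245385013))
redJ [0.4743 0.3338 0.105 ] 0.58 (np.float64(233.18013078332103), np.float64(182.00968656257209))
whiteJ [0.616  0.1037 0.096 ] 0.625 (np.float64(306.2254173574158), np.float64(180.68623397419577))
blackJ [ 0.6403 -0.1105  0.105 ] 0.65 (np.float64(361.5525504936206), np.float64(189.66157813702188))
mill [ 0.4869 -0.3406  0.15  ] 0.594 (np.float64(409.1770058710845), np.float64(219.65971096968838))
tin [ 0.4833 -0.1986  0.11  ] 0.523 (np.float64(366.7754407291821), np.float64(218.3368273613265))
mug [0.6294 0.4352 0.092 ] 0.765 (np.float64(235.49253899727654), np.float64(160.036969382013))
(274, 236) [  1 181 137]
(326, 239) [ 30   2 136]
(412, 190) [ 0  0 42]
(251, 181) [  9 104  64]
(215, 232) [18 27 48]
(297, 184) [ 65 101  86]
(371, 175) [23 22 47]
(460, 226) [ 13 118  80]
```

View pics/a.png

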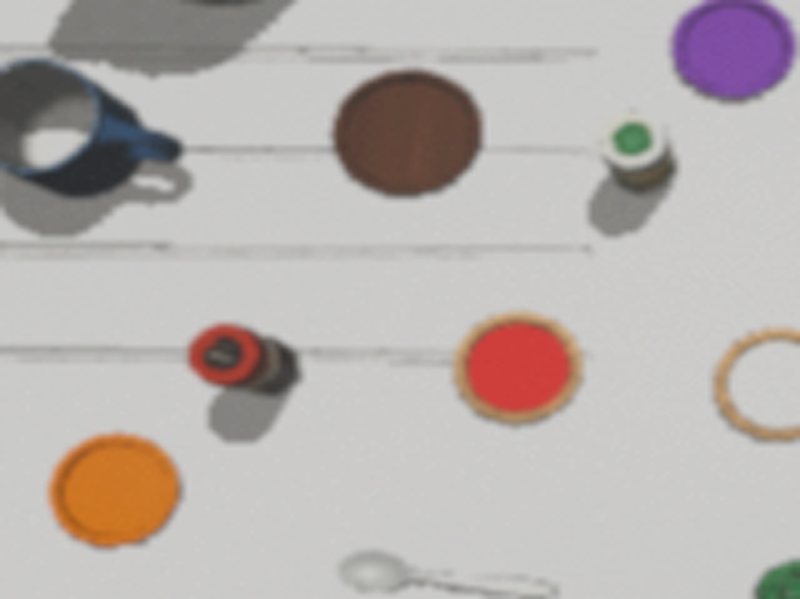

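View pics/b.png

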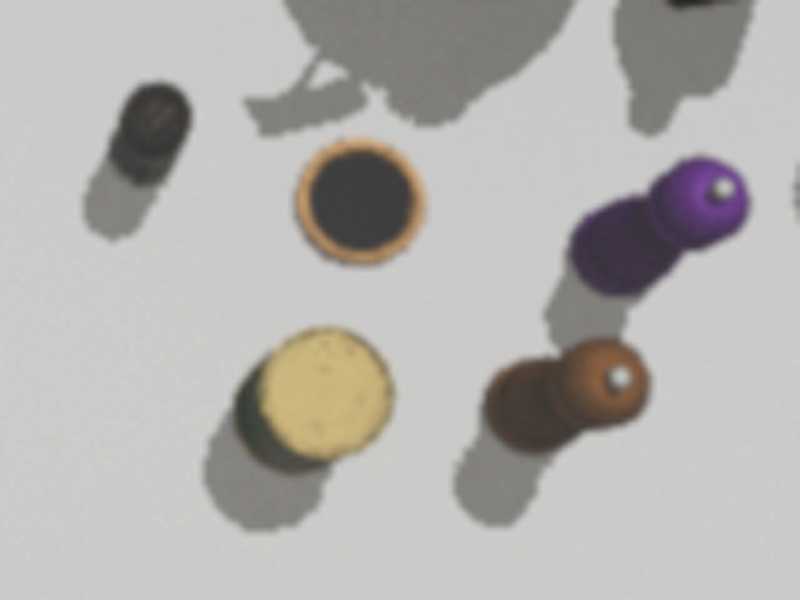

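The crops show the lids, saucers and heads clearly: red lid crop-a (228,355), white lid (635,139), dark saucer (407,132), red saucer (518,368). In crop b, black lid is at (155,118), black saucer (361,201), mill head (604,383) with knob (619,378), purple mill head (700,203). Next I'll refine the positions with masks.

Run:
```python
import pickle;from h import *
c=pickle.load(open("d0.pkl","rb"))["top"];f=c["frame"];hsv=cv2.cvtColor(f,cv2.COLOR_BGR2HSV)
def ell(n,lo,hi,box,z):
    x0,y0,x1,y1=box;m=cv2.inRange(hsv[y0:y1,x0:x1],lo,hi)
    k=max(cv2.findContours(m,cv2.RETR_EXTERNAL,cv2.CHAIN_APPROX_NONE)[0],key=cv2.contourArea)
    M=cv2.moments(cv2.convexHull(k));u=M["m10"]/M["m00"]+x0;v=M["m01"]/M["m00"]+y0
    dz=(c["position"][2]-z)/395;print(n,round(u,1),round(v,1),ray(c,(u,v),z)[:2].round(4),"diam mm",(2*np.sqrt(M["m00"]/np.pi)+1)*dz*1000)
ell("redS",(0,120,60),(6,255,255),(255,215,295,260),.004)
ell("whiteS",(5,60,60),(25,255,255),(305,220,350,260),.009)
ell("blackS",(5,60,60),(25,255,255),(392,170,435,210),.009)
ell("millS",(0,60,20),(25,255,255),(230,160,275,205),.009)
ell("redJ",(0,100,40),(8,255,255),(200,215,232,245),.103)
ell("tin",(15,60,80),(35,255,255),(385,210,425,250),.11)
for n,uv,z in [("redJ",(215.2,232.5),.105),("whiteJ",(296.6,182.1),.096),("greenDisc",(296.2,182),.096),("blackJ",(370.6,173.2),.105),("millhead",(460.4,226.2),.145),("knob",(463.4,225.2),.167),("millfoot",(447,230.6),.015),("purplehead",(479.6,190.2),.145),("purplefoot",(463.3,199.6),.015)]:
    print(n,ray(c,uv,z)[:2].round(4))
```

```text
redS 273.0 235.2 [0.4761 0.1825] diam mm 64.84081396623361
whiteS 325.4 239.4 [0.4632 0.0215] diam mm 79.8209849752636
blackS 411.6 189.9 [ 0.6177 -0.246 ] diam mm 78.06487946757092
millS 250.9 180.6 [0.6481 0.2563] diam mm 87.77990476540734
redJ 214.9 232.5 [0.473  0.3347] diam mm 40.89288055481438
tin 404.6 228.4 [ 0.4851 -0.2004] diam mm 73.86823982803331
redJ [0.4728 0.3332]
whiteJ [0.6217 0.1049]
greenDisc [0.622  0.1061]
blackJ [ 0.6457 -0.1095]
millhead [ 0.487  -0.3433]
knob [ 0.4868 -0.344 ]
millfoot [ 0.4903 -0.3458]
purplehead [ 0.5863 -0.4017]
purplefoot [ 0.5857 -0.4006]
```

>>> {"fn": "arm_command", "kwargs": {
  "rows": [
    {"linear": [0.125,-0.0375,0],"twist": 0.0076},
    {"linear": [0.25,-0.075,0],"twist": 0.0152},
    {"linear": [0.375,-0.1125,0],"twist": 0.0228},
    {"linear": [0.5,-0.15,0],"twist": 0.0304},
    {"linear": [0.625,-0.1875,0],"twist": 0.038},
    {"linear": [0.75,-0.225,0],"twist": 0.0456},
    {"linear": [0.875,-0.2625,0],"twist": 0.0532},
    {"linear": [1,-0.3,0],"twist": 0.0608}
  ],
  "hand": 1,
  "newtons": 30
}}

```text
time: 1.15
eef_pos: [0.3147, -0.5144, 0.231]
tcp_rot: [-3.141, 0.0, -0.002]
contact_force: [0.6, 0.0, 0.2]
gripper_width: 0.0856
grasp_force: 0.0
```

>>> {"fn": "arm_command", "kwargs": {
  "rows": [
    {"linear": [0.109,-0.106,0],"twist": 0},
    {"linear": [0.217,-0.213,0],"twist": 0},
    {"linear": [0.326,-0.319,0],"twist": 0},
    {"linear": [0.435,-0.426,0],"twist": 0},
    {"linear": [0.543,-0.532,0],"twist": 0},
    {"linear": [0.652,-0.639,0],"twist": 0},
    {"linear": [0.76,-0.745,0],"twist": 0},
    {"linear": [0.869,-0.85,0],"twist": 0}
  ]
}}

```text
time: 2.15
eef_pos: [0.4022, -0.4292, 0.2313]
tcp_rot: [3.141, -0.0, -0.0]
contact_force: [0.4, 0.1, 0.1]
gripper_width: 0.0852
grasp_force: 0.0
```

```bash
python3 -c "
from station import state
s=state();print(s['time'],s['eef_pos'],s['tcp_rot'],s['joint_pos'])"
```

```text
2.15 [ 0.40217677 -0.42922997  0.23133214] [ 3.14147126e+00 -9.78803908e-05 -1.10589805e-04] [ 0.77482241  0.63542431 -0.06034916  1.68496801  0.04889991  0.822513
 -0.87795483]
```

>>> {"fn": "arm_command", "kwargs": {
  "rows": [
    {"linear": [0.107,-0.106,0.02],"twist": 0},
    {"linear": [0.215,-0.213,0.04],"twist": 0},
    {"linear": [0.322,-0.319,0.06],"twist": 0},
    {"linear": [0.43,-0.426,0.08],"twist": 0},
    {"linear": [0.537,-0.532,0.1],"twist": 0},
    {"linear": [0.645,-0.639,0.12],"twist": 0},
    {"linear": [0.858,-0.852,0.14],"twist": 0},
    {"linear": [0.858,-0.852,0.14],"twist": 0}
  ]
}}

```text
time: 3.15
eef_pos: [0.4899, -0.3415, 0.2171]
tcp_rot: [-3.14, -0.002, 0.005]
contact_force: [0.4, 0.0, -0.5]
gripper_width: 0.0856
grasp_force: 0.0
```

Run:
```python
from station import state,capture
import cv2
s=state();print(s['eef_pos'],s['tcp_rot']);c=capture("wrist");cv2.imwrite("pics/w1.png",c["frame"])
```

```text
[ 0.48994281 -0.34150798  0.21709562] [-3.13973121e+00 -1.60940626e-03  4.91464070e-03]
```

View pics/w1.png

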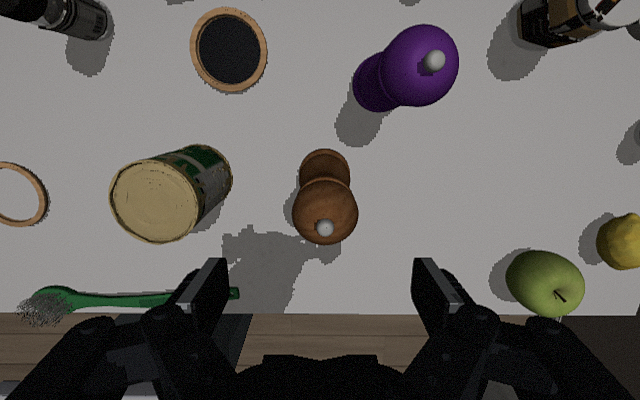

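The wrist view puts the mill's knob at (325,228) and head at (325,212), centred between the open fingers. The ray gives (0.487,-0.346), which agrees with the top view. I'll descend and grip.

>>> {"fn": "arm_command", "kwargs": {
  "rows": [
    {"linear": [0,0.01,0.14],"twist": 0},
    {"linear": [0,0.01,0.28],"twist": 0},
    {"linear": [0,0.01,0.42],"twist": 0},
    {"linear": [0,0.01,0.56],"twist": 0},
    {"linear": [0,0.01,0.7],"twist": 0},
    {"linear": [0,0.01,0.84],"twist": 0},
    {"linear": [0,0.01,0.95],"twist": 0},
    {"linear": [0,0.01,0.95],"twist": 0}
  ]
}}

```text
time: 4.2
eef_pos: [0.4868, -0.3453, 0.1213]
tcp_rot: [-3.141, 0.001, -0.0]
contact_force: [0.3, -0.4, 0.2]
gripper_width: 0.0855
grasp_force: 0.0
```

>>> {"fn": "arm_command", "kwargs": {
  "rows": [
    {"linear": [0,0,0],"twist": 0},
    {"linear": [0,0,0],"twist": 0},
    {"linear": [0,0,0],"twist": 0},
    {"linear": [0,0,0],"twist": 0},
    {"linear": [0,0,0],"twist": 0},
    {"linear": [0,0,0],"twist": 0},
    {"linear": [0,0,0],"twist": 0},
    {"linear": [0,0,0],"twist": 0}
  ],
  "hand": -1,
  "newtons": 40
}}

```text
time: 5.2
eef_pos: [0.4877, -0.3461, 0.1232]
tcp_rot: [3.141, -0.001, -0.0]
contact_force: [-1.0, 0.5, 5.7]
gripper_width: 0.0461
grasp_force: 41.1
```

```bash
python3 -c "
from station import state
s=state();print(s['time'],s['eef_pos'],s['tcp_rot'],s['gripper_width'],s['grasp_force'],s['contact_force'])"
```

```text
5.2 [ 0.4877209  -0.34607834  0.12324425] [ 3.14067029e+00 -1.36194552e-03 -3.25573845e-04] 0.04607554068032731 41.134576827753335 [-0.99666581  0.49576661  5.70949795]
```

>>> {"fn": "arm_command", "kwargs": {
  "rows": [
    {"linear": [0,0,-0.06],"twist": 0},
    {"linear": [0,0,-0.19],"twist": 0},
    {"linear": [0,0,-0.33],"twist": 0},
    {"linear": [0,0,-0.47],"twist": 0},
    {"linear": [0,0,-0.61],"twist": 0},
    {"linear": [0,0,-0.75],"twist": 0},
    {"linear": [0,0,-0.88],"twist": 0},
    {"linear": [0,0,-1],"twist": 0}
  ]
}}

```text
time: 6.2
eef_pos: [0.4872, -0.3458, 0.2232]
tcp_rot: [3.141, -0.0, -0.0]
contact_force: [0.1, 0.1, -1.8]
gripper_width: 0.0464
grasp_force: 41.4
```

>>> {"fn": "arm_command", "kwargs": {
  "rows": [
    {"linear": [0.03,-0.1,-0.06],"twist": 0},
    {"linear": [0.06,-0.22,-0.12],"twist": 0},
    {"linear": [0.1,-0.35,-0.18],"twist": 0},
    {"linear": [0.13,-0.48,-0.24],"twist": 0},
    {"linear": [0.17,-0.61,-0.3],"twist": 0},
    {"linear": [0.2,-0.74,-0.3],"twist": 0},
    {"linear": [0.23,-0.87,-0.3],"twist": 0},
    {"linear": [0.27,-1,-0.3],"twist": 0}
  ]
}}

```text
time: 7.2
eef_pos: [0.5142, -0.2448, 0.2521]
tcp_rot: [-3.141, 0.001, -0.0]
contact_force: [0.5, -0.5, -1.9]
gripper_width: 0.046
grasp_force: 41.4
```

>>> {"fn": "arm_command", "kwargs": {
  "rows": [
    {"linear": [0.03,-0.125,0],"twist": 0},
    {"linear": [0.07,-0.25,0],"twist": 0},
    {"linear": [0.1,-0.375,0],"twist": 0},
    {"linear": [0.13,-0.5,0],"twist": 0},
    {"linear": [0.17,-0.625,0],"twist": 0},
    {"linear": [0.2,-0.75,0],"twist": 0},
    {"linear": [0.23,-0.875,0],"twist": 0},
    {"linear": [0.27,-1,0],"twist": 0}
  ]
}}

```text
time: 8.2
eef_pos: [0.5415, -0.1449, 0.2523]
tcp_rot: [3.142, 0.0, -0.0]
contact_force: [0.2, 0.3, -1.7]
gripper_width: 0.046
grasp_force: 41.4
```

>>> {"fn": "arm_command", "kwargs": {
  "rows": [
    {"linear": [0.03,-0.125,0],"twist": 0},
    {"linear": [0.07,-0.25,0],"twist": 0},
    {"linear": [0.1,-0.375,0],"twist": 0},
    {"linear": [0.13,-0.5,0],"twist": 0},
    {"linear": [0.17,-0.625,0],"twist": 0},
    {"linear": [0.2,-0.75,0],"twist": 0},
    {"linear": [0.23,-0.875,0],"twist": 0},
    {"linear": [0.27,-1,0],"twist": 0}
  ]
}}

```text
time: 9.2
eef_pos: [0.5685, -0.0449, 0.2523]
tcp_rot: [3.142, 0.0, -0.0]
contact_force: [0.7, 0.5, -2.0]
gripper_width: 0.0458
grasp_force: 41.4
```

Run:
```python
from station import state,capture
import cv2
s=state();print(s['time'],s['eef_pos'],s['tcp_rot'],s['joint_pos'],s['gripper_width'],s['grasp_force'],s['contact_force'])
```

```text
9.2 [ 0.56848456 -0.04492559  0.25229439] [ 3.14152520e+00  1.00011401e-05 -2.45807335e-04] [ 0.00814947  0.58639371 -0.01693314  1.71533723  0.01267387  0.83997814
 -1.58545729] 0.045835061079465465 41.415885630995035 [ 0.65060979  0.53396589 -1.95886688]
```

>>> {"fn": "arm_command", "kwargs": {
  "rows": [
    {"linear": [0.03,-0.125,0],"twist": 0},
    {"linear": [0.07,-0.25,0],"twist": 0},
    {"linear": [0.1,-0.375,0],"twist": 0},
    {"linear": [0.13,-0.5,0],"twist": 0},
    {"linear": [0.17,-0.625,0],"twist": 0},
    {"linear": [0.2,-0.75,0],"twist": 0},
    {"linear": [0.23,-0.875,0],"twist": 0},
    {"linear": [0.27,-1,0],"twist": 0}
  ]
}}

```text
time: 10.2
eef_pos: [0.5955, 0.0551, 0.2523]
tcp_rot: [3.142, -0.0, -0.0]
contact_force: [0.1, 0.7, -1.6]
gripper_width: 0.0461
grasp_force: 41.4
```

>>> {"fn": "arm_command", "kwargs": {
  "rows": [
    {"linear": [0.03,-0.125,0],"twist": 0},
    {"linear": [0.07,-0.25,0],"twist": 0},
    {"linear": [0.1,-0.375,0],"twist": 0},
    {"linear": [0.13,-0.5,0],"twist": 0},
    {"linear": [0.17,-0.625,0],"twist": 0},
    {"linear": [0.2,-0.75,0],"twist": 0},
    {"linear": [0.23,-0.875,0],"twist": 0},
    {"linear": [0.27,-1,0],"twist": 0}
  ]
}}

```text
time: 11.2
eef_pos: [0.6225, 0.1551, 0.2523]
tcp_rot: [3.142, 0.0, -0.0]
contact_force: [-0.3, 0.5, -1.7]
gripper_width: 0.0462
grasp_force: 41.4
```

>>> {"fn": "arm_command", "kwargs": {
  "rows": [
    {"linear": [0.03,-0.13,0],"twist": 0},
    {"linear": [0.07,-0.26,0],"twist": 0},
    {"linear": [0.1,-0.4,0],"twist": 0},
    {"linear": [0.13,-0.54,0],"twist": 0},
    {"linear": [0.17,-0.68,0],"twist": 0},
    {"linear": [0.2,-0.81,0],"twist": 0},
    {"linear": [0.23,-0.92,0],"twist": 0},
    {"linear": [0.25,-1,0],"twist": 0}
  ]
}}

```text
time: 12.2
eef_pos: [0.6475, 0.255, 0.2522]
tcp_rot: [3.142, -0.0, 0.0]
contact_force: [1.0, -0.4, -1.1]
gripper_width: 0.0459
grasp_force: 41.4
```

Run:
```python
from station import state,capture
import cv2
s=state();print(s['time'],s['eef_pos'],s['tcp_rot'],s['joint_pos'],s['gripper_width'],s['grasp_force'],s['contact_force'])
c=capture("wrist");cv2.imwrite("pics/w2.png",c["frame"])
```

```text
12.2 [0.64750347 0.25499144 0.25222171] [ 3.14154547e+00 -2.14245303e-05  9.63159611e-05] [-0.4496453   0.76990748  0.01721939  1.30337544 -0.01361623  1.06842352
 -2.00142501] 0.045923999756204516 41.41373199527152 [ 1.00529728 -0.35058839 -1.06150003]
```

View pics/w2.png

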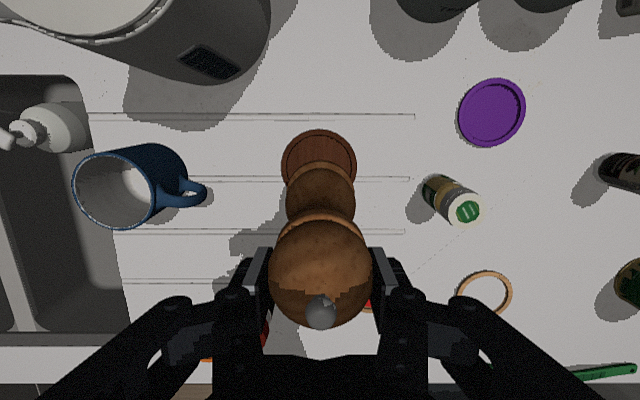

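The wrist view shows the dark saucer centred about (319,167) and the mill's knob at (320,312). The saucer lies about 1 mm from under the tool axis and the mill hangs plumb. Lowering it now.

>>> {"fn": "arm_command", "kwargs": {
  "rows": [
    {"linear": [0,0,0.12],"twist": 0},
    {"linear": [0,0,0.25],"twist": 0},
    {"linear": [0,0,0.38],"twist": 0},
    {"linear": [0,0,0.51],"twist": 0},
    {"linear": [0,0,0.64],"twist": 0},
    {"linear": [0,0,0.77],"twist": 0},
    {"linear": [0,0,0.89],"twist": 0},
    {"linear": [0,0,1],"twist": 0}
  ]
}}

```text
time: 13.25
eef_pos: [0.6474, 0.2543, 0.1515]
tcp_rot: [3.142, 0.0, -0.0]
contact_force: [0.6, 0.3, -1.9]
gripper_width: 0.0461
grasp_force: 41.4
```

>>> {"fn": "arm_command", "kwargs": {
  "rows": [
    {"linear": [0,0,0.06],"twist": 0},
    {"linear": [0,0,0.11],"twist": 0},
    {"linear": [0,0,0.16],"twist": 0},
    {"linear": [0,0,0.2],"twist": 0},
    {"linear": [0,0,0.23],"twist": 0},
    {"linear": [0,0,0.245],"twist": 0},
    {"linear": [0,0,0.245],"twist": 0},
    {"linear": [0,0,0.245],"twist": 0}
  ]
}}

```text
time: 14.25
eef_pos: [0.6475, 0.2543, 0.128]
tcp_rot: [-3.141, -0.0, -0.0]
contact_force: [0.8, 0.7, -1.9]
gripper_width: 0.046
grasp_force: 41.4
```

>>> {"fn": "arm_command", "kwargs": {
  "rows": [
    {"linear": [0,0,0.005],"twist": 0},
    {"linear": [0,0,0.01],"twist": 0},
    {"linear": [0,0,0.013],"twist": 0},
    {"linear": [0,0,0.013],"twist": 0},
    {"linear": [0,0,0.013],"twist": 0},
    {"linear": [0,0,0.013],"twist": 0},
    {"linear": [0,0,0.013],"twist": 0},
    {"linear": [0,0,0.013],"twist": 0}
  ]
}}

```text
time: 15.25
eef_pos: [0.6478, 0.2543, 0.1273]
tcp_rot: [-3.141, -0.001, -0.0]
contact_force: [-0.7, -0.1, 5.5]
gripper_width: 0.0461
grasp_force: 42.0
```

>>> {"fn": "arm_command", "kwargs": {
  "rows": [
    {"linear": [0,0,0],"twist": 0},
    {"linear": [0,0,0],"twist": 0},
    {"linear": [0,0,0],"twist": 0},
    {"linear": [0,0,0],"twist": 0},
    {"linear": [0,0,0],"twist": 0},
    {"linear": [0,0,0],"twist": 0},
    {"linear": [0,0,0],"twist": 0},
    {"linear": [0,0,0],"twist": 0}
  ],
  "hand": 1
}}

```text
time: 16.25
eef_pos: [0.6474, 0.2542, 0.1265]
tcp_rot: [3.142, -0.0, -0.0]
contact_force: [-0.5, 0.3, -0.8]
gripper_width: 0.0856
grasp_force: 0.0
```

>>> {"fn": "arm_command", "kwargs": {
  "rows": [
    {"linear": [0,0,-0.08],"twist": 0},
    {"linear": [0,0,-0.2],"twist": 0},
    {"linear": [0,0,-0.33],"twist": 0},
    {"linear": [0,0,-0.46],"twist": 0},
    {"linear": [0,0,-0.6],"twist": 0},
    {"linear": [0,0,-0.73],"twist": 0},
    {"linear": [0,0,-0.87],"twist": 0},
    {"linear": [0,0,-1],"twist": 0}
  ]
}}

```text
time: 17.25
eef_pos: [0.6474, 0.2542, 0.2274]
tcp_rot: [3.142, -0.0, -0.0]
contact_force: [0.0, -0.1, -0.0]
gripper_width: 0.0858
grasp_force: 0.0
```

Run:
```python
from station import state,capture
import cv2
s=state();print(s['time'],s['eef_pos'],s['tcp_rot'],s['joint_pos'],s['gripper_width'],s['grasp_force'],s['contact_force'])
c=capture("wrist");cv2.imwrite("pics/w3.png",c["frame"])
```

```text
17.25 [0.64741303 0.25420734 0.2274473 ] [ 3.14154163e+00 -1.93204010e-04 -2.06099944e-04] [-0.44788231  0.79211485  0.01534259  1.33470311 -0.01270801  1.01471632
 -2.00140192] 0.08584894339892615 0.0 [ 0.0165328  -0.13326247 -0.00258105]
```

View pics/w3.png

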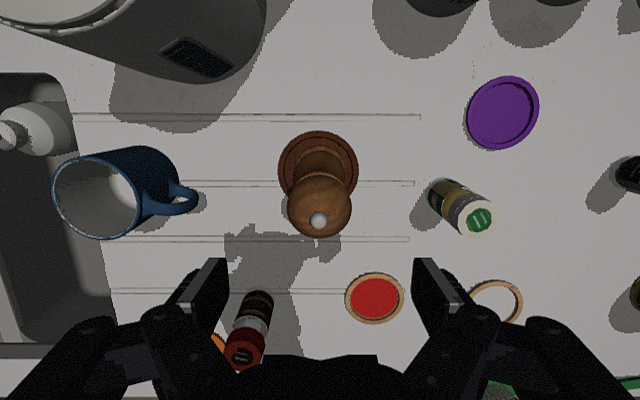

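The mill stands upright in the dark saucer (knob at (318,219), saucer centre (318,168)). The red jar's lid is at (244,350), partly hidden. Heading to the red jar.

>>> {"fn": "arm_command", "kwargs": {
  "rows": [
    {"linear": [-0.1,-0.04,0],"twist": 0},
    {"linear": [-0.2,-0.08,0],"twist": 0},
    {"linear": [-0.31,-0.13,0],"twist": 0},
    {"linear": [-0.42,-0.18,0],"twist": 0},
    {"linear": [-0.53,-0.23,0],"twist": 0},
    {"linear": [-0.64,-0.28,0],"twist": 0},
    {"linear": [-0.75,-0.34,0],"twist": 0},
    {"linear": [-0.86,-0.4,0],"twist": 0}
  ]
}}

```text
time: 18.3
eef_pos: [0.5607, 0.2947, 0.2265]
tcp_rot: [-3.142, -0.0, -0.0]
contact_force: [0.4, 0.5, 0.4]
gripper_width: 0.0854
grasp_force: 0.0
```

>>> {"fn": "arm_command", "kwargs": {
  "rows": [
    {"linear": [-0.11,-0.05,0.07],"twist": 0},
    {"linear": [-0.22,-0.1,0.14],"twist": 0},
    {"linear": [-0.33,-0.15,0.21],"twist": 0},
    {"linear": [-0.44,-0.2,0.28],"twist": 0},
    {"linear": [-0.56,-0.25,0.36],"twist": 0},
    {"linear": [-0.68,-0.31,0.44],"twist": 0},
    {"linear": [-0.79,-0.36,0.5],"twist": 0},
    {"linear": [-0.865,-0.395,0.55],"twist": 0}
  ]
}}

```text
time: 19.3
eef_pos: [0.474, 0.3343, 0.1711]
tcp_rot: [3.142, 0.0, 0.0]
contact_force: [0.7, 0.3, 0.1]
gripper_width: 0.085
grasp_force: 0.0
```

Run:
```python
from station import state,capture
import cv2
s=state();print(s['time'],s['eef_pos'],s['tcp_rot'],s['joint_pos'])
c=capture("wrist");cv2.imwrite("pics/w4.png",c["frame"])
```

```text
19.3 [0.47399114 0.33426651 0.17107884] [3.14153403e+00 2.23754704e-04 4.75002784e-04] [-0.70758882  0.70610675  0.02387878  1.77131031 -0.02527778  0.66468149
 -2.23983812]
```

View pics/w4.png

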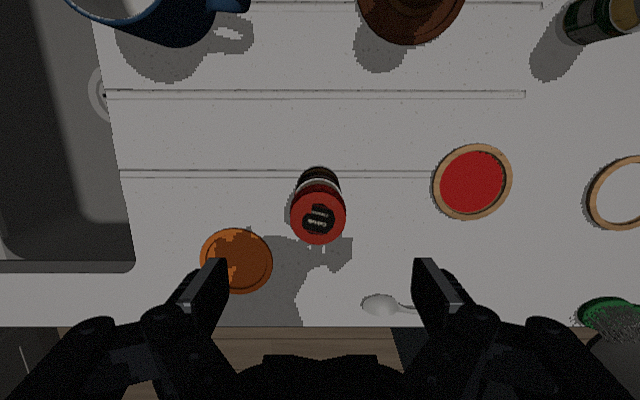

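The lid is at (318,218), within 2 mm of under the tool, and the red saucer is at (472,181), which gives (0.475,0.180). Descending, gripping and carrying the jar over.

>>> {"fn": "arm_command", "kwargs": {
  "rows": [
    {"linear": [-0.01,-0.005,0.12],"twist": 0},
    {"linear": [-0.015,-0.01,0.25],"twist": 0},
    {"linear": [-0.015,-0.01,0.38],"twist": 0},
    {"linear": [-0.015,-0.01,0.51],"twist": 0},
    {"linear": [-0.015,-0.01,0.64],"twist": 0},
    {"linear": [-0.015,-0.01,0.77],"twist": 0},
    {"linear": [-0.015,-0.01,0.89],"twist": 0},
    {"linear": [-0.015,-0.01,1],"twist": 0}
  ]
}}

```text
time: 20.35
eef_pos: [0.4734, 0.3347, 0.0707]
tcp_rot: [3.141, 0.0, -0.0]
contact_force: [0.0, -0.9, -0.1]
gripper_width: 0.0854
grasp_force: 0.0
```

>>> {"fn": "arm_command", "kwargs": {
  "rows": [
    {"linear": [0,0,0.12],"twist": 0},
    {"linear": [0,0,0.15],"twist": 0},
    {"linear": [0,0,0.15],"twist": 0},
    {"linear": [0,0,0.15],"twist": 0},
    {"linear": [0,0,0.15],"twist": 0},
    {"linear": [0,0,0.15],"twist": 0},
    {"linear": [0,0,0.15],"twist": 0},
    {"linear": [0,0,0.15],"twist": 0}
  ],
  "hand": -1,
  "newtons": 35
}}

```text
time: 21.35
eef_pos: [0.4734, 0.3347, 0.0565]
tcp_rot: [3.142, -0.0, -0.0]
contact_force: [-0.3, 0.5, -1.3]
gripper_width: 0.04
grasp_force: 35.3
```

Run:
```python
from station import state
s=state();print(s['time'],s['eef_pos'],s['tcp_rot'],s['gripper_width'],s['grasp_force'],s['contact_force'])
```

```text
21.35 [0.47339858 0.33473315 0.05650077] [ 3.14154317e+00 -6.89669140e-05 -1.99989996e-04] 0.0399884694431784 35.3245375098777 [-0.27870431  0.46187424 -1.28953659]
```

>>> {"fn": "arm_command", "kwargs": {
  "rows": [
    {"linear": [0,0,-0.08],"twist": 0},
    {"linear": [0,0,-0.2],"twist": 0},
    {"linear": [0,0,-0.33],"twist": 0},
    {"linear": [0,0.06,-0.4],"twist": 0},
    {"linear": [0,0.17,-0.4],"twist": 0},
    {"linear": [0,0.29,-0.4],"twist": 0},
    {"linear": [0,0.42,-0.4],"twist": 0},
    {"linear": [0,0.55,-0.4],"twist": 0}
  ]
}}

```text
time: 22.35
eef_pos: [0.4733, 0.2783, 0.0962]
tcp_rot: [3.141, 0.001, -0.001]
contact_force: [0.4, -0.5, -0.8]
gripper_width: 0.04
grasp_force: 35.4
```

>>> {"fn": "arm_command", "kwargs": {
  "rows": [
    {"linear": [0,0.13,0],"twist": 0},
    {"linear": [0.01,0.27,0],"twist": 0},
    {"linear": [0.01,0.41,0],"twist": 0},
    {"linear": [0.02,0.55,0],"twist": 0},
    {"linear": [0.02,0.69,0],"twist": 0},
    {"linear": [0.02,0.82,0],"twist": 0},
    {"linear": [0.02,0.93,0],"twist": 0},
    {"linear": [0.02,0.985,0],"twist": 0}
  ]
}}

```text
time: 23.35
eef_pos: [0.4754, 0.1804, 0.0965]
tcp_rot: [3.141, 0.0, -0.001]
contact_force: [-0.0, -0.2, -0.9]
gripper_width: 0.04
grasp_force: 35.4
```

>>> {"fn": "arm_command", "kwargs": {
  "rows": [
    {"linear": [0,0,0.03],"twist": 0},
    {"linear": [0,0,0.1],"twist": 0},
    {"linear": [0,0,0.17],"twist": 0},
    {"linear": [0,0,0.24],"twist": 0},
    {"linear": [0,0,0.3],"twist": 0},
    {"linear": [0,0,0.34],"twist": 0},
    {"linear": [0,0,0.36],"twist": 0},
    {"linear": [0,0,0.365],"twist": 0}
  ]
}}

```text
time: 24.35
eef_pos: [0.4754, 0.1812, 0.0599]
tcp_rot: [3.142, -0.0, -0.0]
contact_force: [0.4, -0.6, -1.0]
gripper_width: 0.04
grasp_force: 35.4
```

Run:
```python
from station import state
s=state();print(s['time'],s['eef_pos'],s['tcp_rot'],s['gripper_width'],s['grasp_force'],s['contact_force'])
```

```text
24.35 [0.47539107 0.1812475  0.05992809] [ 3.14154181e+00 -5.95706045e-05 -2.72802454e-04] 0.03997995775780493 35.41089263308095 [ 0.41975915 -0.57638855 -0.98909704]
```

>>> {"fn": "arm_command", "kwargs": {
  "rows": [
    {"linear": [0,0,0.005],"twist": 0},
    {"linear": [0,0,0.01],"twist": 0},
    {"linear": [0,0,0.015],"twist": 0},
    {"linear": [0,0,0.015],"twist": 0},
    {"linear": [0,0,0.015],"twist": 0},
    {"linear": [0,0,0.015],"twist": 0},
    {"linear": [0,0,0.015],"twist": 0},
    {"linear": [0,0,0.015],"twist": 0}
  ]
}}

```text
time: 25.35
eef_pos: [0.4757, 0.1814, 0.0597]
tcp_rot: [-3.141, -0.001, -0.0]
contact_force: [-1.3, 0.6, 10.9]
gripper_width: 0.0398
grasp_force: 35.4
```

>>> {"fn": "arm_command", "kwargs": {
  "rows": [
    {"linear": [0,0,0],"twist": 0},
    {"linear": [0,0,0],"twist": 0},
    {"linear": [0,0,0],"twist": 0},
    {"linear": [0,0,0],"twist": 0},
    {"linear": [0,0,0],"twist": 0},
    {"linear": [0,0,0],"twist": 0},
    {"linear": [0,0,0],"twist": 0},
    {"linear": [0,0,0],"twist": 0}
  ],
  "hand": 1
}}

```text
time: 26.35
eef_pos: [0.4754, 0.1812, 0.0585]
tcp_rot: [3.142, -0.0, -0.0]
contact_force: [-0.9, -0.9, 0.5]
gripper_width: 0.0854
grasp_force: 0.0
```

>>> {"fn": "arm_command", "kwargs": {
  "rows": [
    {"linear": [0,0,-0.08],"twist": 0},
    {"linear": [0,0,-0.2],"twist": 0},
    {"linear": [0,0,-0.33],"twist": 0},
    {"linear": [0,0,-0.46],"twist": 0},
    {"linear": [0,0,-0.6],"twist": 0},
    {"linear": [0,0,-0.73],"twist": 0},
    {"linear": [0,0,-0.87],"twist": 0},
    {"linear": [0,0,-1],"twist": 0}
  ]
}}

```text
time: 27.35
eef_pos: [0.4754, 0.1812, 0.1594]
tcp_rot: [3.142, -0.0, -0.0]
contact_force: [-0.1, -0.1, -1.6]
gripper_width: 0.0855
grasp_force: 0.0
```

>>> {"fn": "arm_command", "kwargs": {
  "rows": [
    {"linear": [0.09,0.05,0],"twist": 0},
    {"linear": [0.18,0.09,0],"twist": 0},
    {"linear": [0.27,0.14,0],"twist": 0},
    {"linear": [0.36,0.19,0],"twist": 0},
    {"linear": [0.45,0.24,0],"twist": 0},
    {"linear": [0.54,0.29,0],"twist": 0},
    {"linear": [0.64,0.33,0],"twist": 0},
    {"linear": [0.73,0.38,0],"twist": 0}
  ]
}}

```text
time: 28.35
eef_pos: [0.5491, 0.1431, 0.1585]
tcp_rot: [-3.141, -0.0, -0.0]
contact_force: [0.4, -0.5, -0.4]
gripper_width: 0.0853
grasp_force: 0.0
```

>>> {"fn": "arm_command", "kwargs": {
  "rows": [
    {"linear": [0.09,0.05,0],"twist": 0},
    {"linear": [0.18,0.09,0],"twist": 0},
    {"linear": [0.27,0.14,0],"twist": 0},
    {"linear": [0.36,0.19,0],"twist": 0},
    {"linear": [0.46,0.24,0],"twist": 0},
    {"linear": [0.56,0.29,0],"twist": 0},
    {"linear": [0.66,0.34,0],"twist": 0},
    {"linear": [0.73,0.38,0],"twist": 0}
  ]
}}

```text
time: 29.35
eef_pos: [0.6221, 0.1048, 0.1584]
tcp_rot: [3.141, -0.0, -0.001]
contact_force: [-0.4, 0.2, -0.2]
gripper_width: 0.0857
grasp_force: 0.0
```

Run:
```python
from station import state,capture
import cv2
s=state();print(s['time'],s['eef_pos'],s['tcp_rot'],s['joint_pos'])
c=capture("wrist");cv2.imwrite("pics/w5.png",c["frame"])
```

```text
29.35 [0.62209305 0.10478079 0.15844623] [ 3.14147760e+00 -2.60311017e-04 -5.13618763e-04] [-0.21052952  0.7811689  -0.05382896  1.61931947  0.05632519  0.74239552
 -1.86159609]
```

View pics/w5.png

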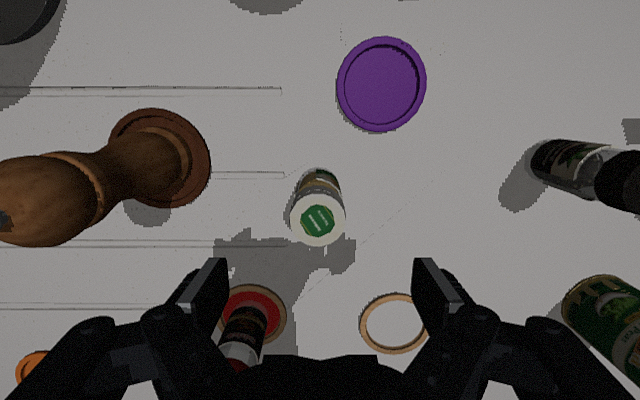

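The white lid is at (318,221), within 3 mm of under the tool; the white saucer is at (394,322), which gives (0.467,0.022). The red jar stands in its saucer, as far as visible. Descending and gripping.

>>> {"fn": "arm_command", "kwargs": {
  "rows": [
    {"linear": [-0.01,0,0.12],"twist": 0},
    {"linear": [-0.015,0,0.25],"twist": 0},
    {"linear": [-0.015,0,0.38],"twist": 0},
    {"linear": [-0.015,0,0.51],"twist": 0},
    {"linear": [-0.015,0,0.64],"twist": 0},
    {"linear": [-0.015,0,0.77],"twist": 0},
    {"linear": [-0.015,0,0.89],"twist": 0},
    {"linear": [-0.015,0,1],"twist": 0}
  ]
}}

```text
time: 30.4
eef_pos: [0.6199, 0.1052, 0.0577]
tcp_rot: [3.142, 0.0, -0.0]
contact_force: [0.3, -0.2, -0.4]
gripper_width: 0.0858
grasp_force: 0.0
```

>>> {"fn": "arm_command", "kwargs": {
  "rows": [
    {"linear": [0,0,0.08],"twist": 0},
    {"linear": [0,0,0.08],"twist": 0},
    {"linear": [0,0,0.08],"twist": 0},
    {"linear": [0,0,0.08],"twist": 0},
    {"linear": [0,0,0.08],"twist": 0},
    {"linear": [0,0,0.08],"twist": 0},
    {"linear": [0,0,0.08],"twist": 0},
    {"linear": [0,0,0.08],"twist": 0}
  ],
  "hand": -1
}}

```text
time: 31.4
eef_pos: [0.62, 0.1052, 0.0506]
tcp_rot: [3.142, -0.0, -0.0]
contact_force: [-0.9, -0.5, 0.5]
gripper_width: 0.0392
grasp_force: 35.1
```

Run:
```python
from station import state
s=state();print(s['time'],s['eef_pos'],s['tcp_rot'],s['gripper_width'],s['grasp_force'],s['contact_force'])
```

```text
31.4 [0.61996234 0.10520894 0.05064324] [ 3.14153784e+00 -2.90001941e-04 -1.98569405e-04] 0.039213198442009004 35.14675481371114 [-0.85872588 -0.53097079  0.5404106 ]
```

>>> {"fn": "arm_command", "kwargs": {
  "rows": [
    {"linear": [0,0,-0.08],"twist": 0},
    {"linear": [0,0,-0.2],"twist": 0},
    {"linear": [0,0,-0.33],"twist": 0},
    {"linear": [-0.06,0.03,-0.4],"twist": 0},
    {"linear": [-0.18,0.09,-0.4],"twist": 0},
    {"linear": [-0.3,0.16,-0.4],"twist": 0},
    {"linear": [-0.43,0.23,-0.4],"twist": 0},
    {"linear": [-0.56,0.3,-0.4],"twist": 0}
  ]
}}

```text
time: 32.4
eef_pos: [0.563, 0.0747, 0.0909]
tcp_rot: [3.141, 0.0, -0.0]
contact_force: [0.5, -0.1, -1.1]
gripper_width: 0.0397
grasp_force: 35.2
```

>>> {"fn": "arm_command", "kwargs": {
  "rows": [
    {"linear": [-0.13,0.07,0],"twist": 0},
    {"linear": [-0.27,0.14,0],"twist": 0},
    {"linear": [-0.41,0.22,0],"twist": 0},
    {"linear": [-0.55,0.3,0],"twist": 0},
    {"linear": [-0.69,0.37,0],"twist": 0},
    {"linear": [-0.82,0.44,0],"twist": 0},
    {"linear": [-0.93,0.5,0],"twist": 0},
    {"linear": [-0.99,0.537,0],"twist": 0}
  ]
}}

```text
time: 33.4
eef_pos: [0.4642, 0.0211, 0.0907]
tcp_rot: [3.141, 0.0, -0.001]
contact_force: [0.6, -0.2, -1.2]
gripper_width: 0.0396
grasp_force: 35.2
```

>>> {"fn": "arm_command", "kwargs": {
  "rows": [
    {"linear": [0,0,0.03],"twist": 0},
    {"linear": [0,0,0.1],"twist": 0},
    {"linear": [0,0,0.17],"twist": 0},
    {"linear": [0,0,0.24],"twist": 0},
    {"linear": [0,0,0.3],"twist": 0},
    {"linear": [0,0,0.34],"twist": 0},
    {"linear": [0,0,0.36],"twist": 0},
    {"linear": [0,0,0.37],"twist": 0}
  ]
}}

```text
time: 34.4
eef_pos: [0.4649, 0.0217, 0.0543]
tcp_rot: [-3.142, -0.001, 0.0]
contact_force: [-2.9, 1.2, 18.8]
gripper_width: 0.0388
grasp_force: 35.5
```

Run:
```python
from station import state
s=state();print(s['time'],s['eef_pos'],s['tcp_rot'],s['gripper_width'],s['grasp_force'],s['contact_force'])
```

```text
34.4 [0.46488565 0.02169243 0.05431654] [-3.14154265e+00 -7.29053388e-04  4.81274770e-05] 0.038803964646640265 35.47038489300576 [-2.88441883  1.16847185 18.78397188]
```

>>> {"fn": "arm_command", "kwargs": {
  "rows": [
    {"linear": [0,0,0],"twist": 0},
    {"linear": [0,0,0],"twist": 0},
    {"linear": [0,0,0],"twist": 0},
    {"linear": [0,0,0],"twist": 0},
    {"linear": [0,0,0],"twist": 0},
    {"linear": [0,0,0],"twist": 0},
    {"linear": [0,0,0],"twist": 0},
    {"linear": [0,0,0],"twist": 0}
  ],
  "hand": 1
}}

```text
time: 35.4
eef_pos: [0.4648, 0.0215, 0.0535]
tcp_rot: [3.141, 0.0, -0.0]
contact_force: [1.0, -1.4, 0.4]
gripper_width: 0.0852
grasp_force: 0.0
```

>>> {"fn": "arm_command", "kwargs": {
  "rows": [
    {"linear": [0,0,-0.08],"twist": 0},
    {"linear": [0,0,-0.2],"twist": 0},
    {"linear": [0,0,-0.33],"twist": 0},
    {"linear": [0,0,-0.46],"twist": 0},
    {"linear": [0,0,-0.6],"twist": 0},
    {"linear": [0,0,-0.73],"twist": 0},
    {"linear": [0,0,-0.87],"twist": 0},
    {"linear": [0,0,-1],"twist": 0}
  ]
}}

```text
time: 36.4
eef_pos: [0.4648, 0.0215, 0.1545]
tcp_rot: [3.142, -0.0, -0.0]
contact_force: [-0.1, -0.5, 0.3]
gripper_width: 0.0855
grasp_force: 0.0
```

>>> {"fn": "arm_command", "kwargs": {
  "rows": [
    {"linear": [0.11,0.08,-0.02],"twist": 0},
    {"linear": [0.22,0.16,-0.04],"twist": 0},
    {"linear": [0.33,0.24,-0.06],"twist": 0},
    {"linear": [0.45,0.33,-0.08],"twist": 0},
    {"linear": [0.56,0.41,-0.08],"twist": 0},
    {"linear": [0.68,0.49,-0.08],"twist": 0},
    {"linear": [0.79,0.57,-0.08],"twist": 0},
    {"linear": [0.9,0.655,-0.08],"twist": 0}
  ]
}}

```text
time: 37.4
eef_pos: [0.5555, -0.0444, 0.1614]
tcp_rot: [-3.142, 0.0, -0.0]
contact_force: [0.4, 0.9, -0.1]
gripper_width: 0.0853
grasp_force: 0.0
```

>>> {"fn": "arm_command", "kwargs": {
  "rows": [
    {"linear": [0.11,0.08,0],"twist": 0},
    {"linear": [0.22,0.16,0],"twist": 0},
    {"linear": [0.33,0.24,0],"twist": 0},
    {"linear": [0.45,0.33,0],"twist": 0},
    {"linear": [0.56,0.41,0],"twist": 0},
    {"linear": [0.68,0.49,0],"twist": 0},
    {"linear": [0.8,0.58,0],"twist": 0},
    {"linear": [0.9,0.655,0],"twist": 0}
  ]
}}

```text
time: 38.4
eef_pos: [0.6455, -0.1102, 0.1614]
tcp_rot: [3.141, 0.0, -0.0]
contact_force: [-0.6, 0.5, -0.5]
gripper_width: 0.0856
grasp_force: 0.0
```

Run:
```python
from station import state,capture
import cv2
s=state();print(s['time'],s['eef_pos'],s['tcp_rot'],s['joint_pos'])
c=capture("wrist");cv2.imwrite("pics/w6.png",c["frame"])
```

```text
38.4 [ 0.64545423 -0.11015299  0.16141354] [ 3.14147140e+00  2.63821337e-05 -3.84247271e-04] [ 0.15673073  0.80783016 -0.11012299  1.53577559  0.11069011  0.80410634
 -1.56766936]
```

View pics/w6.png

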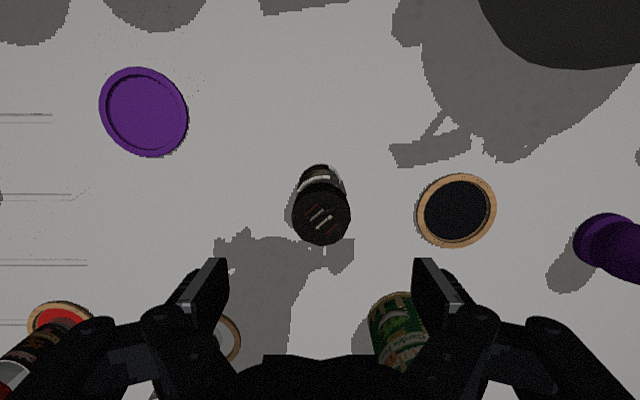

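The black lid is at (321,217), within 3 mm of under the tool; the black saucer is at (457,211), which gives (0.619,-0.247). Descending and gripping.

>>> {"fn": "arm_command", "kwargs": {
  "rows": [
    {"linear": [0.01,0.01,0.12],"twist": 0},
    {"linear": [0.01,0.01,0.25],"twist": 0},
    {"linear": [0.01,0.01,0.38],"twist": 0},
    {"linear": [0.01,0.01,0.51],"twist": 0},
    {"linear": [0.01,0.01,0.64],"twist": 0},
    {"linear": [0.01,0.01,0.77],"twist": 0},
    {"linear": [0.01,0.01,0.89],"twist": 0},
    {"linear": [0.01,0.01,1],"twist": 0}
  ]
}}

```text
time: 39.45
eef_pos: [0.6458, -0.1105, 0.0607]
tcp_rot: [3.142, 0.0, -0.0]
contact_force: [-0.3, 0.1, 0.6]
gripper_width: 0.0854
grasp_force: 0.0
```

>>> {"fn": "arm_command", "kwargs": {
  "rows": [
    {"linear": [0,0,0.05],"twist": 0},
    {"linear": [0,0,0.05],"twist": 0},
    {"linear": [0,0,0.05],"twist": 0},
    {"linear": [0,0,0.05],"twist": 0},
    {"linear": [0,0,0.05],"twist": 0},
    {"linear": [0,0,0.05],"twist": 0},
    {"linear": [0,0,0.05],"twist": 0},
    {"linear": [0,0,0.05],"twist": 0}
  ],
  "hand": -1
}}

```text
time: 40.45
eef_pos: [0.6461, -0.1106, 0.0569]
tcp_rot: [3.141, -0.001, -0.0]
contact_force: [-0.1, -0.3, 3.6]
gripper_width: 0.0403
grasp_force: 35.5
```

Run:
```python
from station import state
s=state();print(s['time'],s['eef_pos'],s['tcp_rot'],s['gripper_width'],s['grasp_force'],s['contact_force'])
```

```text
40.45 [ 0.64609611 -0.11056139  0.05686982] [ 3.14140016e+00 -7.13045896e-04 -2.41627934e-04] 0.040300118466584475 35.481431130319834 [-0.06681335 -0.29166698  3.63339621]
```

>>> {"fn": "arm_command", "kwargs": {
  "rows": [
    {"linear": [0,0,-0.08],"twist": 0},
    {"linear": [0,0,-0.2],"twist": 0},
    {"linear": [0,0,-0.33],"twist": 0},
    {"linear": [-0.01,0.06,-0.4],"twist": 0},
    {"linear": [-0.03,0.15,-0.4],"twist": 0},
    {"linear": [-0.05,0.26,-0.4],"twist": 0},
    {"linear": [-0.08,0.38,-0.4],"twist": 0},
    {"linear": [-0.1,0.5,-0.4],"twist": 0}
  ]
}}

```text
time: 41.45
eef_pos: [0.6351, -0.1618, 0.0961]
tcp_rot: [3.141, 0.001, -0.001]
contact_force: [0.4, -0.0, -1.0]
gripper_width: 0.0404
grasp_force: 35.4
```

>>> {"fn": "arm_command", "kwargs": {
  "rows": [
    {"linear": [-0.03,0.12,0],"twist": 0},
    {"linear": [-0.05,0.24,0],"twist": 0},
    {"linear": [-0.08,0.36,0],"twist": 0},
    {"linear": [-0.1,0.48,0],"twist": 0},
    {"linear": [-0.13,0.6,0],"twist": 0},
    {"linear": [-0.15,0.71,0],"twist": 0},
    {"linear": [-0.17,0.81,0],"twist": 0},
    {"linear": [-0.18,0.86,0],"twist": 0}
  ]
}}

```text
time: 42.45
eef_pos: [0.6175, -0.2475, 0.0965]
tcp_rot: [3.141, 0.0, -0.001]
contact_force: [0.1, -0.1, -2.0]
gripper_width: 0.04
grasp_force: 35.4
```

>>> {"fn": "arm_command", "kwargs": {
  "rows": [
    {"linear": [0,0,0.03],"twist": 0},
    {"linear": [0,0,0.1],"twist": 0},
    {"linear": [0,0,0.17],"twist": 0},
    {"linear": [0,0,0.24],"twist": 0},
    {"linear": [0,0,0.29],"twist": 0},
    {"linear": [0,0,0.33],"twist": 0},
    {"linear": [0,0,0.355],"twist": 0},
    {"linear": [0,0,0.362],"twist": 0}
  ]
}}

```text
time: 43.45
eef_pos: [0.6179, -0.2465, 0.0608]
tcp_rot: [3.141, -0.0, -0.0]
contact_force: [-1.5, 1.5, 5.2]
gripper_width: 0.0395
grasp_force: 35.6
```

Run:
```python
from station import state
s=state();print(s['time'],s['eef_pos'],s['tcp_rot'],s['gripper_width'],s['grasp_force'],s['contact_force'])
```

```text
43.45 [ 0.61785123 -0.24652432  0.06078976] [ 3.14146104e+00 -1.85594766e-04 -3.25561090e-04] 0.039543603729177056 35.62980570830405 [-1.52518603  1.4914779   5.20999833]
```

In contact with the floor. I'll release, retreat straight up, and check.

>>> {"fn": "arm_command", "kwargs": {
  "rows": [
    {"linear": [0,0,0],"twist": 0},
    {"linear": [0,0,0],"twist": 0},
    {"linear": [0,0,0],"twist": 0},
    {"linear": [0,0,0],"twist": 0},
    {"linear": [0,0,0],"twist": 0},
    {"linear": [0,0,0],"twist": 0},
    {"linear": [0,0,0],"twist": 0},
    {"linear": [0,0,0],"twist": 0}
  ],
  "hand": 1
}}

```text
time: 44.45
eef_pos: [0.6178, -0.2465, 0.0603]
tcp_rot: [3.141, -0.0, -0.0]
contact_force: [-0.4, -0.8, -0.6]
gripper_width: 0.0852
grasp_force: 0.0
```

>>> {"fn": "arm_command", "kwargs": {
  "rows": [
    {"linear": [0,0,-0.08],"twist": 0},
    {"linear": [0,0,-0.2],"twist": 0},
    {"linear": [0,0,-0.33],"twist": 0},
    {"linear": [0,0,-0.46],"twist": 0},
    {"linear": [0,0,-0.6],"twist": 0},
    {"linear": [0,0,-0.73],"twist": 0},
    {"linear": [0,0,-0.87],"twist": 0},
    {"linear": [0,0,-1],"twist": 0}
  ]
}}

```text
time: 45.45
eef_pos: [0.6178, -0.2465, 0.1613]
tcp_rot: [3.141, -0.0, -0.0]
contact_force: [0.9, 0.1, -0.3]
gripper_width: 0.0855
grasp_force: 0.0
```

>>> {"fn": "arm_command", "kwargs": {
  "rows": [
    {"linear": [0,0,-0.12],"twist": 0},
    {"linear": [0,0,-0.25],"twist": 0},
    {"linear": [0,0,-0.38],"twist": 0},
    {"linear": [0,0,-0.5],"twist": 0},
    {"linear": [0,0,-0.6],"twist": 0},
    {"linear": [0,0,-0.7],"twist": 0},
    {"linear": [0,0,-0.8],"twist": 0},
    {"linear": [0,0,-0.8],"twist": 0}
  ]
}}

```text
time: 46.45
eef_pos: [0.6183, -0.2466, 0.2413]
tcp_rot: [3.141, -0.002, -0.0]
contact_force: [-0.6, -0.4, 0.7]
gripper_width: 0.0855
grasp_force: 0.0
```

Run:
```python
from station import state,capture
import cv2,numpy as np
s=state();print(s['time'],s['eef_pos'],s['tcp_rot'],s['contact_force'])
w=capture("wrist")["frame"];t=capture("top")["frame"];cv2.imwrite("t.png",t)
t=cv2.convertScaleAbs(cv2.resize(t[150:290,170:490],(800,350),interpolation=cv2.INTER_CUBIC),alpha=1.5)
cv2.imwrite("pics/f.png",np.vstack([t,cv2.resize(w[:,100:],(540,400))[:250].copy() if 0 else cv2.copyMakeBorder(cv2.resize(w,(400,250)),0,0,0,400,0)]))
```

```text
46.45 [ 0.61832003 -0.24664834  0.24127927] [ 3.14095916e+00 -1.73382971e-03 -2.52712184e-04] [-0.63488444 -0.37366388  0.74301131]
```

View pics/f.png

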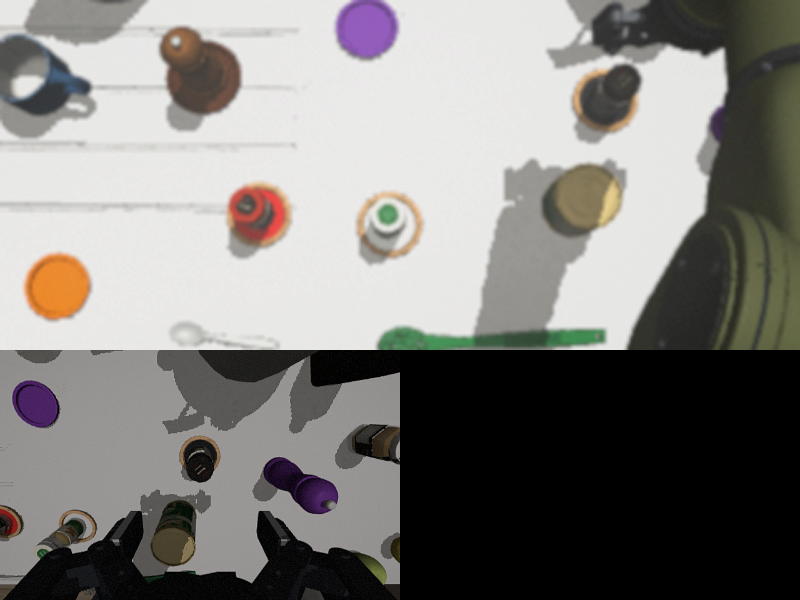

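All three jars and the mill stand in their saucers: knob (176,42), red lid (253,208), white (387,217), black (623,80) in the crop. The tin and mug haven't moved. I'll check the numbers and hand in.

Run:
```python
import pickle;from h import *
c=pickle.load(open("d0.pkl","rb"))["top"]
ok=True
for n,p,z,S in [("mill",(176,42),.169,(.648,.256)),("red",(253,208),.109,(.4758,.181)),("white",(387,217),.1,(.465,.0215)),("black",(623,80),.109,(.6182,-.2465))]:
    e=ray(c,(170+p[0]*.4,150+p[1]*.4),z)[:2]-S;print(n,(e*1000).round(1));ok&=np.hypot(*e)<.011
if ok:
    from station import close_job;print(close_job())
```

```text
mill [-0.6 -1.3]
red [-5.  -7.8]
white [-3.  1.]
black [ 0.2 -0.3]
the job is handed in; nothing more can be done
None
```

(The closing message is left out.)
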